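# Load the reference capsule and hold it at the reader

## Robot

A 6-joint arm with a two-finger parallel gripper is mounted at the origin on the work surface. World frame = base frame: x ahead of the robot, y to its left, z up, the work surface at z = 0. Lengths are in m, angles in rad, forces in N, time in s.
With the tool pointing down it reaches from about 0.3 to 0.775 m from the base axis. Payload 14.6 kg.
Tool frame: the origin (TCP) lies at the very end of the fingers, on their centre line; the grasp point (between the pads) lies 19 mm behind it; z points along the fingers, y is the line along which they close (so a half turn about z gives the same grasp; the last joint's range is limited). The gripper opens to 94 mm and grips with 3 to 60 N. Pads are 16 mm wide; open, the fingers measure 119 mm over their backs; the gripper's body (75 mm by 177 mm) begins 78 mm behind the grasp point.
Start: joints at [1.254, 0.3, 1.521, -0, 1.321, -0.067], TCP at [0.136, 0.533, 0.205] pointing down, gripper open.
Joint ranges: [-3.03, 3.03], [-0.79, 2.21], [0.23, 2.52], [-1.04, 4.18], [0, 3.07], [-2.55, 2.55]. Speed limits (rad/s): [2.22, 2.22, 2.57, 3.14, 3.14, 3.14].

## Interface

Orientations are given as [roll, pitch, yaw] about the fixed x, y, z axes, in that order (R = Rz(yaw) Ry(pitch) Rx(roll)).
In Python, from station import telemetry, cams, hand_in, nets gives the robot as it stands.
- The arm moves only by the tool move_arm, never from a script. Its argument "increments" is a list of rows, each a list of 4 numbers: the shift along the tool's x, y, z in m, then the turn about the tool's z in rad. In form: [[tx, ty, tz, roll], ...]. A call has 1 to 20 rows; each row shifts and turns the commanded pose from where the row before left it, along the tool's axes as they then stand; what a row does not reach is not made up. A row lasts 1/8 s, in which the tool goes at most 62.5 mm and 10.7 degrees, less where a joint would pass 70% of its speed; a pose out of reach is approached as far as the arm can. A call is refused whole if a number of a shift passes 0.0625 or a number of a turn 0.188, either way. A call with a gripper value outside its range is refused whole. "grip" is the opening, from 0 (shut) to 1 (fully open), set as the call begins (left out, the last holds). The fingers move at their own pace and stop on an object; "force" is the grip in N (left out, the last holds). Time passes only in rows, so rows that do not move let the fingers close. It gives the time, the measured TCP pose, the force, the opening and the grip force at its end, in the units of the state.
- telemetry.get_obs(): the state, without advancing time (a new reading comes with each control period).
- cams.camera(name): name is "scene" or "top" or "wrist"; returns the picture (384x512x3 uint8, blue, green, red); there is no depth.
- cams.camera_model(name): a dict with "intrinsics" (3x3 intrinsics, pixels), "k1" (the pictures are not rectified: a ray, as slopes to the right and down, at radius r is drawn at 1 + k1 r^2 times it, then the intrinsics apply), "xyz" and "attitude" of the camera in the world; the wrist camera has in their place "T_tool_cam" (4x4, takes a point from camera to tool coordinates, whose origin is the TCP and whose axes are the flange's). Camera axes: x right, y up, looking along -z (the intrinsics and any distortion apply to the point x, -y, -z); pixel columns grow to the right and rows downward; lengths in m; the calibration is good to about 2 mm. A picture is of the moment at which its call begins: read the wrist's pose just before it. camera_model takes no time and is no camera call.
- hand_in(): hands the job in; it is judged then, once.
Trained networks look in the newest picture that a camera, given by its name, has taken for a name from the list of things; names that differ only in an ending like _2 or _b are one class to them, and where a whole thing is asked for, a point or a joint stands for the part that bears it (a point fixed in the world has none). Each returns a list of dicts, best first, with "conf" (0 to 1); they miss things now and then, are a little off and sometimes report something else, mostly with a low value. They report only what shows in the picture. A call takes as long as a camera call.
- nets.search_frame(camera, query): "extent" ([left, top, right, bottom] in pixels, round what is visible of it).
- nets.mark_of(camera, query): "centre" ([column, row] in pixels: a listed point, or the origin of a listed thing).
The state is a dict: "time_s": time; "qpos": joint angles; "joint_vel": joint speeds; "tau": joint torques, N m; "ee_pos": TCP position; "eef_rot": TCP orientation; "force": force on the tool from outside, world axes, zero at the start; "moment": the same for the moment, N m; "grip_width": finger opening in m; "grip_force": force on a finger pad.
Only numpy, scipy, OpenCV 4.12 (cv2) and the standard library are available. Lean on these libraries where they do the work, as an engineer would, in place of code of your own. Each camera call takes 0.05 s, during which the arm holds its last target. There are 200 camera calls.

## Task

Take the metal capsule out of its square bench dock and slide it fully down into the empty tube on the turntable. Then turn the turntable by its upright crank knob until that tube squarely faces the reader on the base, and finish still gripping the knob, holding the turntable still there so the capsule can be read. Leave the other things on the bench where they are.

Things in the scene. Friction and masses are not known exactly. Their poses are not given: they have to be found in the camera images.
- base: fixed black round base of the turntable, 260 mm across and 20 mm high; origin on the bench on the turning axis, z up. On its -x side a 90 mm long, 12 mm high foot carries the reader. Its position and yaw differ from start to start
- reader (a point): centre of the window of the reader, a white block 35 mm deep, 56 mm wide and 75 mm tall fixed to the base; the window looks along the base's +x to the turning axis, 162.5 mm away, 55 mm above the bench
- turntable (a joint): angle (rad) of the turning deck on the base, counter-clockwise from above positive; 0 (or a whole turn, 6.283) when the empty tube squarely faces the reader; starts between 0.75 and 5.5. It turns endlessly either way with about 0.04 N m of friction, no spring, no detent.
- hub (a point): centre of the deck top, on the turning axis, 34 mm above the bench. The deck is an aluminium disc 250 mm across with three upright grey tubes on a 70 mm radius: one empty; the two others, 100 degrees to either side of the black crank knob about the axis, are already filled with such capsules, fixed, tops 157 mm above the bench. A low steel hub 32 mm across in the middle
- tube_floor (a point): centre of the inner floor of the empty grey tube, 39 mm above the bench and 70 mm from the turning axis; the tube is upright, open at the top, 26.4 mm inside, 34.4 mm outside, 50 mm deep (rim 89 mm above the bench). It moves round with the deck; axes z up
- crank_knob (a point): point to grip on the black upright crank knob, 65 mm above the bench and 100 mm from the turning axis, straight across from the empty tube: a plain round knob 22 mm in diameter and 38 mm tall (46 to 84 mm above the bench) on a short steel stem, it spins freely on its stem
- crank: the crank knob itself; origin at its lower end, on its axis, 19 mm below crank_knob
- capsule_mid (a point): the middle of the loose capsule, half-way up and on its axis, z along the axis to its top: upright aluminium barrel 24 mm in diameter, 118 mm long, 80 to 170 g; the foot tapers to 16 mm over the lowest 6 mm, and the topmost 14 mm is a thin stud 12 mm in diameter. Fully seated, its middle is 59 mm above the tube floor and 68 mm of it stand out of the tube
- dock: fixed black square block 70 x 70 x 30 mm, origin under its centre on the bench; the capsule starts upright in its central hole (28 mm wide, 25 mm deep, its floor 5 mm above the bench)
- bottle_mid (a point): bystander: white bottle 56 mm in diameter, 130 mm tall, standing; point half-way up
- jar_mid (a point): bystander: glass jar with steel lid, 60 mm in diameter, 70 mm tall; point half-way up
- meter_mid (a point): bystander: grey hand-held meter lying flat, 130 x 70 x 32 mm with a low dial on top (40 mm in all); point at its middle
- driver_grip (a point): bystander: lying screwdriver with black handle, about 200 mm long; point on its handle
- roll_mid (a point): bystander: roll of paper tape lying flat, 84 mm across, 24 mm high; point on its axis half-way up
- bin_mid (a point): bystander: grey divided parts bin, 110 x 140 x 50 mm; point at its middle

How it is judged:
By the outcome, as a careful person would: the job done as asked, in the order asked, and still so for the second after the job is handed in, while the arm keeps its last pose, push and grip.
It also fails if it takes over 64 s, if anything falls off the work surface, if the arm or the gripper's body presses on something with over 40 N, if the wrist force passes 120 N, or if a joint passes its speed limit or range.

## Working session

There is one attempt and no reset: what is moved stays moved. The work goes in short steps, Python scripts to look and compute and a tool call to move; the robot and the scene stay as the last step left them, time stands still between calls to the robot, and variables do not carry over. Pictures are saved under pics/ and viewed, at most 10 in all, crops included, and the job is handed in when it is done.

Besides the shell and the picture viewer there is one more tool, called after "Emit:" by a JSON object that holds its "method" and its "body", one argument or row to a line. move_arm: Moves the arm, as the interface text tells. Its arguments: {"type":"object","properties":{"increments":{"type":"array"},"grip":{"type":"number"},"force":{"type":"number"}},"required":["increments"]}

```bash
ls; mkdir -p pics; cat > h.py <<'E'
import numpy as np, cv2
from scipy.spatial.transform import Rotation as R
from station import telemetry, cams, hand_in, nets
def model(name,obs=None):
    m=cams.camera_model(name); K=np.array(m["intrinsics"]); k1=m["k1"]
    if name=="wrist":
        o=obs or telemetry.get_obs(); T=np.eye(4); T[:3,:3]=R.from_euler("xyz",o["eef_rot"]).as_matrix(); T[:3,3]=o["ee_pos"]
        T=T@np.array(m["T_tool_cam"]); return K,k1,T[:3,3],T[:3,:3]
    a=np.array(m["attitude"]); 
    Rm=a if a.shape==(3,3) else R.from_euler("xyz",a).as_matrix()
    return K,k1,np.array(m["xyz"]),Rm
def ray(M,px):
    K,k1,c,Rm=M
    u=cv2.undistortPoints(np.array([[px]],float),K,np.array([k1,0,0,0],float))[0,0]
    return c,Rm@np.array([u[0],-u[1],-1])
def at_z(M,px,z):
    c,d=ray(M,px); return c+d*(z-c[2])/d[2]
def proj(M,P):
    K,k1,c,Rm=M; p=Rm.T@(np.array(P,float)-c); s=np.array([p[0],-p[1]])/-p[2]
    s=s*(1+k1*(s@s)); return (K@np.array([*s,1]))[:2]
E
python3 - <<'E'
from h import *
for n in("top","scene"):
    print(n,{k:np.round(v,3).tolist() for k,v in cams.camera_model(n).items() if k in("xyz","attitude","k1")})
    im=cams.camera(n); cv2.imwrite(f"pics/{n}0.png",im); M=model(n)
    for q,z in dict(hub=.034,tube_floor=.039,crank_knob=.065,capsule_mid=.064,dock=0,reader=.055,base=0,bottle_mid=.065,jar_mid=.035,meter_mid=.02,driver_grip=.015,roll_mid=.012,bin_mid=.025).items():
        for d in nets.mark_of(n,q)[:3]: print(n,q,np.round(d["conf"],2),np.round(d["centre"],1),np.round(at_z(M,d["centre"],z),3))
print(telemetry.get_obs())
E
```

```text
pics
top {'k1': 0.024, 'xyz': [0.394, 0.014, 1.31], 'attitude': [0.119, -0.008, -1.547]}
top hub 0.61 [245.1 192.9] [0.537 0.036 0.034]
top crank_knob 0.64 [273.9 172.2] [ 0.596 -0.046  0.065]
top capsule_mid 0.64 [330.1 210.2] [ 0.49  -0.208  0.064]
top dock 0.94 [328.5 211.7] [ 0.49  -0.215  0.   ]
top reader 0.78 [258.2 244.7] [ 0.388 -0.005  0.055]
top base 0.88 [241.6 194.2] [0.537 0.047 0.   ]
top base 0.35 [224. 208.] [0.494 0.099 0.   ]
top bottle_mid 0.85 [327.5 139.6] [ 0.695 -0.199  0.065]
top jar_mid 0.97 [108.8 240.8] [0.389 0.424 0.035]
top jar_mid 0.36 [406.1 207.5] [ 0.506 -0.435  0.035]
top meter_mid 0.82 [407.7 208.5] [ 0.504 -0.444  0.02 ]
top roll_mid 0.68 [234.6 110.1] [0.792 0.075 0.012]
top bin_mid 0.83 [381.  150.4] [ 0.676 -0.366  0.025]
scene {'k1': -0.111, 'xyz': [1.513, -0.054, 0.798], 'attitude': [0.926, -0.017, 1.533]}
scene hub 0.93 [278.  206.3] [0.539 0.042 0.034]
scene hub 0.21 [163.  174.7] [ 0.374 -0.305  0.034]
scene tube_floor 0.67 [298.2 198.2] [0.509 0.103 0.039]
scene crank_knob 0.62 [251.  210.8] [ 0.597 -0.035  0.065]
scene capsule_mid 0.51 
[... 848 characters left out ...]
 0.025]
{'time_s': 1.4, 'qpos': array([ 1.25439345e+00,  2.99894103e-01,  1.52099840e+00,  3.72412394e-06,
        1.32069479e+00, -6.65754591e-02]), 'joint_vel': array([ 6.94017022e-04,  1.24919452e-03, -9.98317336e-04,  8.13934046e-05,
       -1.56382924e-03,  1.06215629e-04]), 'tau': array([ 3.61596132e-03, -5.31647623e+01, -3.52925098e+01,  7.11318338e-02,
        2.11883703e-02,  1.00429105e-05]), 'ee_pos': array([0.13596667, 0.53292097, 0.20544949]), 'eef_rot': array([ 3.14158707e+00, -3.24379572e-06,  2.89176431e+00]), 'force': array([-0.40281822,  0.2180674 , -0.03240072]), 'moment': array([-0.01672387,  0.01038276,  0.03100166]), 'grip_force': 0.0, 'grip_width': 0.09362236626288746}
```

View pics/top0.png

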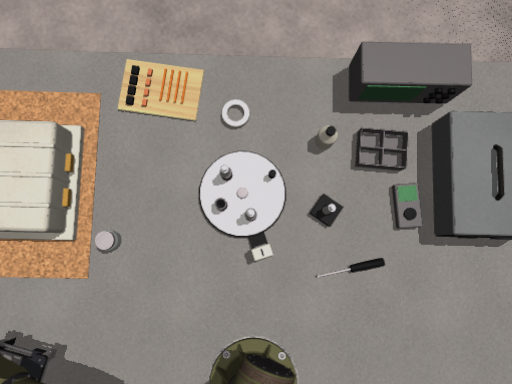

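View pics/scene0.png

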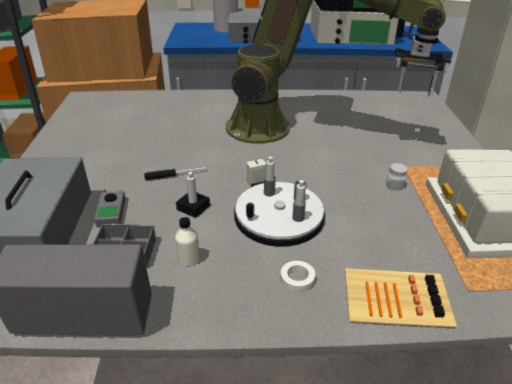

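The top view shows the hub at (242,193), knob at (272,174), empty tube at (221,204), filled tubes at (226,172) and (251,215), and the reader at (260,250). The capsule is in its dock at (328,210). The scene view agrees with this. The knob radius comes to 0.1 m and the reader distance to 0.16 m, both as specified.

```bash
cat >> h.py <<'E'
def plan(p,yaw,n,o=None):
    "rows to go from the present pose to p,yaw in n rows"
    o=o or telemetry.get_obs(); p0=np.array(o["ee_pos"]); y0=o["eef_rot"][2]
    dy=(yaw-y0)/n; d=(np.array(p)-p0)/n; rows=[]
    for i in range(n):
        y=y0+i*dy; rows.append([d[0]*np.cos(y)+d[1]*np.sin(y), d[0]*np.sin(y)-d[1]*np.cos(y), -d[2], -dy])
    print(str(np.round(rows,4).tolist()).replace(" ",""))
E
python3 - <<'E'
from h import *
print(np.round(cams.camera_model("wrist")["T_tool_cam"],3), cams.camera_model("wrist")["intrinsics"])
plan([.46,.07,.33],.62,13)
E
```

```text
[[-0.001  0.963  0.269  0.078]
 [ 1.     0.     0.    -0.   ]
 [ 0.     0.269 -0.963 -0.179]
 [ 0.     0.     0.     1.   ]] [[304.53564706   0.         260.16152612]
 [  0.         304.53564706 194.55607347]
 [  0.           0.           1.        ]]
[[-0.033,-0.0283,-0.0096,0.1748],[-0.0374,-0.0222,-0.0096,0.1748],[-0.0407,-0.0153,-0.0096,0.1748],[-0.0427,-0.008,-0.0096,0.1748],[-0.0435,-0.0005,-0.0096,0.1748],[-0.0429,0.0071,-0.0096,0.1748],[-0.041,0.0144,-0.0096,0.1748],[-0.0379,0.0213,-0.0096,0.1748],[-0.0336,0.0276,-0.0096,0.1748],[-0.0283,0.033,-0.0096,0.1748],[-0.0221,0.0374,-0.0096,0.1748],[-0.0153,0.0407,-0.0096,0.1748],[-0.008,0.0427,-0.0096,0.1748]]
```

Emit:
{"method": "move_arm", "body": {
  "increments": [
    [-0.033,-0.028,-0.0096,0.175],
    [-0.037,-0.022,-0.0096,0.175],
    [-0.041,-0.015,-0.0096,0.175],
    [-0.043,-0.008,-0.0096,0.175],
    [-0.0435,-0.0005,-0.0096,0.175],
    [-0.043,0.007,-0.0096,0.175],
    [-0.041,0.0145,-0.0096,0.175],
    [-0.038,0.021,-0.0096,0.175],
    [-0.0335,0.0275,-0.0096,0.175],
    [-0.028,0.033,-0.0096,0.175],
    [-0.022,0.0375,-0.0096,0.175],
    [-0.015,0.041,-0.0096,0.175],
    [-0.008,0.043,-0.0096,0.175],
    [0,0,0,0],
    [0,0,0,0]
  ],
  "grip": 1
}}

```text
time_s: 3.28
ee_pos: [0.46, 0.0703, 0.33]
eef_rot: [-3.141, 0.0, 0.618]
force: [0.4, -0.2, -0.3]
grip_width: 0.0937
grip_force: 0.0
```

```bash
python3 - <<'E'
from h import *
o=telemetry.get_obs(); print(o["time_s"],o["ee_pos"],o["eef_rot"])
im=cams.camera("wrist"); cv2.imwrite("pics/w1.png",im); M=model("wrist",o)
for q,z in dict(hub=.034,tube_floor=.039,crank_knob=.065,reader=.055,capsule_mid=.064,dock=0).items():
    for d in nets.mark_of("wrist",q)[:4]: print(q,np.round(d["conf"],2),np.round(d["centre"],1),np.round(at_z(M,d["centre"],z),4))
plan([.49,-.209,.2],.62,8)
E
```

```text
3.275 [0.45998615 0.07030703 0.33004922] [-3.14124208e+00  2.09294467e-04  6.18068158e-01]
hub 0.56 [300.4 124.1] [0.5421 0.0529 0.034 ]
crank_knob 0.85 [375.7 130.1] [ 0.5964 -0.0358  0.065 ]
crank_knob 0.68 [300.3 127.1] [0.5375 0.0545 0.065 ]
reader 0.69 [271.4 228.6] [ 0.385  -0.0056  0.055 ]
capsule_mid 0.67 [412.8 244. ] [ 0.4965 -0.2013  0.064 ]
capsule_mid 0.46 [397.  232.1] [ 0.4972 -0.1673  0.064 ]
dock 0.72 [397.4 232.4] [ 0.4933 -0.2088  0.    ]
[[-0.0172,0.0306,0.0163,-0.0003],[-0.0172,0.0306,0.0163,-0.0003],[-0.0172,0.0306,0.0163,-0.0003],[-0.0172,0.0306,0.0163,-0.0003],[-0.0172,0.0306,0.0163,-0.0003],[-0.0172,0.0306,0.0163,-0.0003],[-0.0172,0.0306,0.0163,-0.0003],[-0.0172,0.0306,0.0163,-0.0003]]
```

View pics/w1.png

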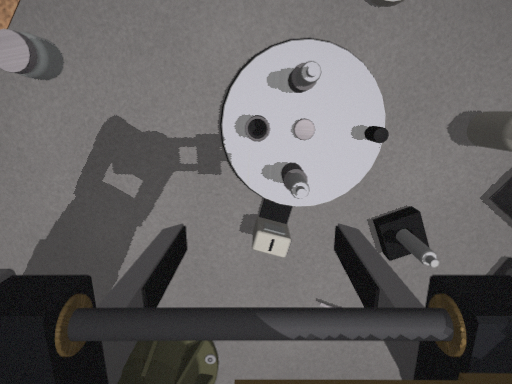

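The wrist view shows the hub at (304,129), empty tube rim at (257,128), knob at (376,134), reader block at (272,243) and capsule stud top at (432,259), with the dock at (400,233). I'll now move over the dock.

Emit:
{"method": "move_arm", "body": {
  "increments": [
    [-0.0172,0.0306,0.008,0],
    [-0.0172,0.0306,0.008,0],
    [-0.0172,0.0306,0.008,0],
    [-0.0172,0.0306,0.012,0],
    [-0.0172,0.0306,0.012,0],
    [-0.0172,0.0306,0.012,0],
    [-0.0172,0.0306,0.02,0],
    [-0.0172,0.0306,0.02,0],
    [0,0,0,0],
    [0,0,0,0]
  ]
}}

```text
time_s: 4.88
ee_pos: [0.4897, -0.2087, 0.2307]
eef_rot: [3.141, -0.0, 0.617]
force: [-0.3, 0.6, 0.0]
grip_width: 0.0943
grip_force: 0.0
```

```bash
python3 - <<'E'
from h import *
o=telemetry.get_obs(); print(o["time_s"],o["ee_pos"],o["eef_rot"])
im=cams.camera("wrist"); cv2.imwrite("pics/w2.png",im); M=model("wrist",o)
for q,z in dict(capsule_mid=.064,dock=0).items():
    for d in nets.mark_of("wrist",q)[:3]: print(q,np.round(d["conf"],2),np.round(d["centre"],1),np.round(at_z(M,d["centre"],z),4))
# first wrist picture: deck circle
o1=dict(ee_pos=[.45998615,.07030703,.33004922],eef_rot=[-3.14124208,2.0929e-4,.618068158]); M1=model("wrist",o1)
im1=cv2.imread("pics/w1.png"); g=cv2.cvtColor(im1,cv2.COLOR_BGR2GRAY)
c=max(cv2.findContours((g[:212]>140).astype(np.uint8),cv2.RETR_EXTERNAL,cv2.CHAIN_APPROX_NONE)[0],key=cv2.contourArea)
h=cv2.convexHull(c)[:,0]; P=np.array([at_z(M1,p,.034)[:2] for p in h])
from scipy.optimize import least_squares
r=least_squares(lambda v:np.hypot(*(P-v[:2]).T)-v[2],[.54,.045,.125],loss="soft_l1",f_scale=.001).x; print("deck",r,len(h))
for n,p,z in(("hub",(304,129),.036),("tube",(257,128),.089),("knobtop",(378,134),.084),("captop",(432,259.5),.123)): print(n,at_z(M1,p,z)[:2])
E
```

```text
4.875 [ 0.48974679 -0.20870912  0.23070209] [ 3.14134338e+00 -2.91187575e-04  6.17077239e-01]
capsule_mid 0.56 [260.2 175. ] [ 0.4944 -0.2062  0.064 ]
dock 0.9 [261.9 165.1] [ 0.496 -0.208  0.   ]
dock 0.61 [94.1  2. ] [0.5399 0.0664 0.    ]
deck [0.53904851 0.04501089 0.12388927] 60
hub [0.53940066 0.04426824]
tube [0.50198457 0.10476511]
knobtop [ 0.59114548 -0.03541287]
captop [ 0.49822844 -0.19719528]
```

View pics/w2.png

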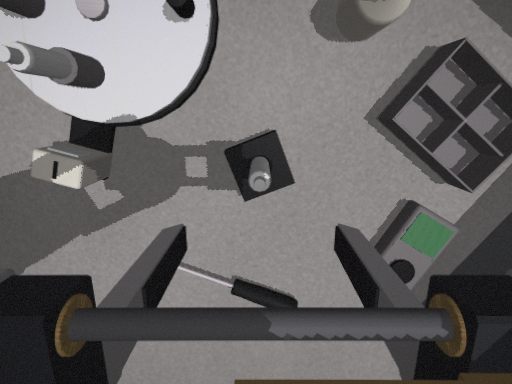

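The wrist view shows the dock with corners at (275,130), (294,183), (246,201) and (224,152), and the capsule stud top at about (260,180).

```bash
python3 - <<'E'
from h import *
o=telemetry.get_obs(); M=model("wrist",o)
print(at_z(M,(259.7,166.5),.03),at_z(M,(260.3,180),.123),proj(M,[.4935,-.207,.109]))
im=cv2.imread("pics/w2.png"); cv2.imwrite("pics/w2c.png",cv2.resize(im[120:215,200:320],None,fx=5,fy=5,interpolation=cv2.INTER_CUBIC))
plan([.4935,-.2065,.068],.617,5)
E
```

```text
[ 0.49738599 -0.20340282  0.03      ] [ 0.50067339 -0.20176196  0.123     ] [260.38627002 185.46259079]
[[0.0008,0.0001,0.0326,0.0002],[0.0008,0.0001,0.0326,0.0002],[0.0008,0.0001,0.0326,0.0002],[0.0008,0.0001,0.0326,0.0002],[0.0008,0.0001,0.0326,0.0002]]
```

View pics/w2c.png

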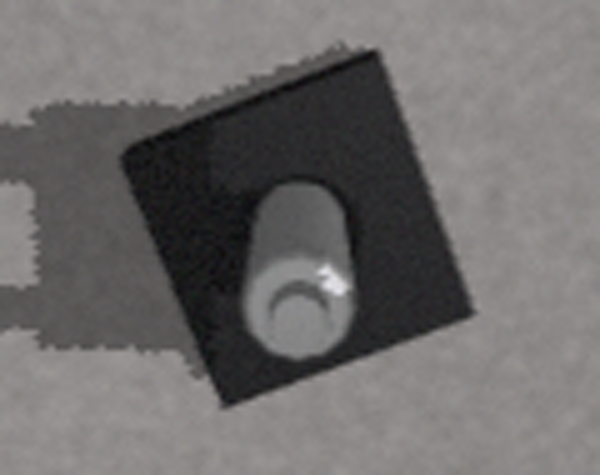

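Emit:
{"method": "move_arm", "body": {
  "increments": [
    [0.0039,0.0004,0.03,0],
    [0.0038,0.0004,0.04,0],
    [0,0,0.045,0],
    [0,0,0.035,0],
    [0,0,0.0127,0],
    [0,0,0,0]
  ]
}}

```text
time_s: 5.78
ee_pos: [0.4966, -0.2052, 0.068]
eef_rot: [3.142, -0.0, 0.617]
force: [-0.1, -0.2, -1.4]
grip_width: 0.0941
grip_force: 0.0
```

Emit:
{"method": "move_arm", "body": {
  "increments": [
    [0,0,0,0],
    [0,0,0,0],
    [0,0,0,0],
    [0,0,0,0],
    [0,0,0,0],
    [0,0,0,0]
  ],
  "grip": 0.1,
  "force": 20
}}

```text
time_s: 6.52
ee_pos: [0.4963, -0.2055, 0.0675]
eef_rot: [-3.142, 0.0, 0.617]
force: [-0.1, 0.8, -0.2]
grip_width: 0.0372
grip_force: 0.0
```

Emit:
{"method": "move_arm", "body": {
  "increments": [
    [0,0,0,0],
    [0,0,0,0],
    [0,0,0,0],
    [0,0,0,0]
  ]
}}

```text
time_s: 7.02
ee_pos: [0.4964, -0.2055, 0.0676]
eef_rot: [3.142, -0.0, 0.617]
force: [-0.7, 0.1, 0.9]
grip_width: 0.0235
grip_force: 20.0
```

Emit:
{"method": "move_arm", "body": {
  "increments": [
    [0,0,-0.01,0],
    [0,0,-0.03,0],
    [0,0,-0.045,0],
    [0,0,-0.05,0],
    [0,0,-0.045,0],
    [0,0,0,0]
  ]
}}

```text
time_s: 7.78
ee_pos: [0.4972, -0.2059, 0.2515]
eef_rot: [3.136, -0.003, 0.617]
force: [-0.5, 0.6, -2.3]
grip_width: 0.0237
grip_force: 20.0
```

```bash
python3 - <<'E'
from h import *
plan([.460,.080,.248],.58,8)
E
```

```text
[[0.0169,-0.0318,0.0004,0.0046],[0.0167,-0.0319,0.0004,0.0046],[0.0166,-0.032,0.0004,0.0046],[0.0164,-0.0321,0.0004,0.0046],[0.0163,-0.0321,0.0004,0.0046],[0.0161,-0.0322,0.0004,0.0046],[0.016,-0.0323,0.0004,0.0046],[0.0158,-0.0324,0.0004,0.0046]]
```

Emit:
{"method": "move_arm", "body": {
  "increments": [
    [0.0169,-0.0318,0,0.005],
    [0.0167,-0.0319,0,0.005],
    [0.0166,-0.032,0,0.005],
    [0.0164,-0.0321,0,0.005],
    [0.0163,-0.0321,0,0.005],
    [0.0161,-0.0322,0,0.005],
    [0.016,-0.0323,0,0.005],
    [0.0158,-0.0324,0,0],
    [0,0,0,0],
    [0,0,0,0],
    [0,0,0,0]
  ]
}}

```text
time_s: 9.15
ee_pos: [0.4595, 0.0797, 0.2473]
eef_rot: [-3.141, 0.001, 0.581]
force: [-0.3, -0.4, -0.7]
grip_width: 0.0234
grip_force: 20.0
```

```bash
python3 - <<'E'
from h import *
o=telemetry.get_obs(); print(o["time_s"],o["ee_pos"],o["eef_rot"])
im=cams.camera("wrist"); cv2.imwrite("pics/w3.png",im); M=model("wrist",o)
for q,z in dict(hub=.034,tube_floor=.039,crank_knob=.065,reader=.055).items():
    for d in nets.mark_of("wrist",q)[:3]: print(q,np.round(d["conf"],2),np.round(d["centre"],1),np.round(at_z(M,d["centre"],z),4))
t=np.array(o["ee_pos"]); y=o["eef_rot"][2]
print("expected foot px",proj(M,t-[0,0,.063]),"tube px",proj(M,[.501,.104,.089]))
x=np.array([np.cos(y),np.sin(y),0])
im2=cv2.resize(im[40:260,150:410],None,fx=3,fy=2.7,interpolation=cv2.INTER_CUBIC); cv2.imwrite("pics/w3c.png",im2)
E
```

```text
9.15 [0.45951464 0.07965531 0.247274  ] [-3.14144474e+00  5.12929211e-04  5.80785450e-01]
tube_floor 0.69 [316.1 130.9] [0.5419 0.0496 0.039 ]
tube_floor 0.61 [262.1 134.6] [0.5012 0.1035 0.039 ]
tube_floor 0.29 [430.8 252. ] [ 0.4954 -0.1811  0.039 ]
crank_knob 0.85 [404.9 136. ] [ 0.5927 -0.0357  0.065 ]
crank_knob 0.59 [400.4 140.5] [ 0.5859 -0.0347  0.065 ]
expected foot px [259.59273085 206.68477733] tube px [261.87308773 138.12688601]
```

View pics/w3c.png

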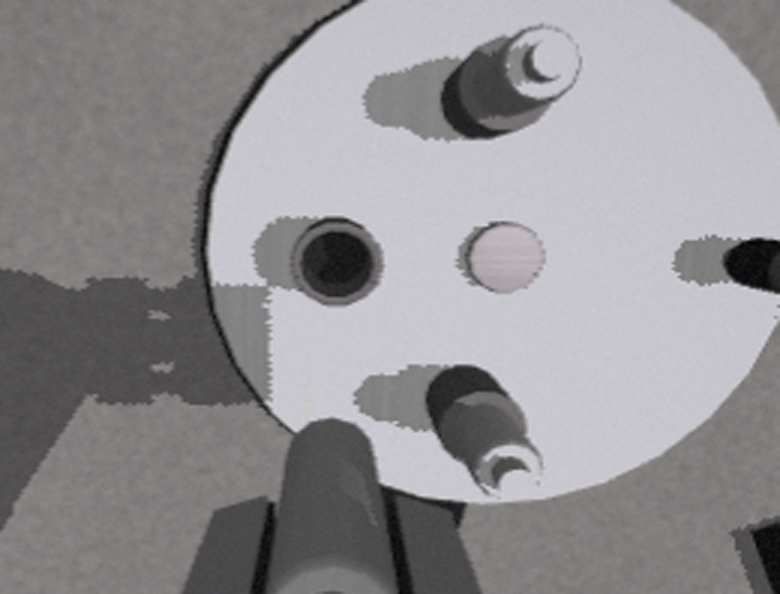

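The tube rim is at px (262.3,137.0), which puts the tube at (0.502,0.105). The capsule foot is in the predicted place at px (260,196). The knob is at (404,136) and the hub at (319,135). I'll move over the tube, down to just above the rim.

Emit:
{"method": "move_arm", "body": {
  "increments": [
    [0.016,0.0008,0,0],
    [0.02,0.0008,0,0],
    [0.0128,0.0008,0,0],
    [0,0,0.02,0],
    [0,0,0.03,0],
    [0,0,0.025,0],
    [0,0,0.0123,0],
    [0,0,0,0],
    [0,0,0,0],
    [0,0,0,0]
  ]
}}

```text
time_s: 10.65
ee_pos: [0.502, 0.1053, 0.1611]
eef_rot: [3.141, -0.001, 0.582]
force: [-1.0, -0.2, -1.4]
grip_width: 0.0234
grip_force: 20.0
```

```bash
python3 - <<'E'
from h import *
o=telemetry.get_obs(); print(o["time_s"],o["ee_pos"],o["eef_rot"],o["force"])
im=cams.camera("wrist"); cv2.imwrite("pics/w4.png",im); M=model("wrist",o)
t=np.array(o["ee_pos"]); y=o["eef_rot"][2]
f=[200,120]; s=6
im2=cv2.resize(im[120:220,200:320],None,fx=s,fy=s,interpolation=cv2.INTER_CUBIC)
def draw(c,r,z,col):
    P=[c+np.array([r*np.cos(a),r*np.sin(a),0]) for a in np.linspace(0,6.29,60)]
    q=[(proj(M,[p[0],p[1],z])-f+.5)*s-.5 for p in P]; cv2.polylines(im2,[np.int32(np.round(q))],True,col,1)
tb=np.array([.502,.1047,0]); draw(tb,.0172,.089,(0,255,0)); draw(tb,.0132,.089,(0,255,255))
draw(t*[1,1,0],.008,t[2]-.063,(0,0,255)); draw(t*[1,1,0],.012,t[2]-.057,(255,0,255))
cv2.imwrite("pics/w4c.png",im2)
E
```

```text
10.65 [0.50197526 0.10526152 0.16109715] [ 3.14096691e+00 -1.26263144e-03  5.81808757e-01] [-1.0423664  -0.24698627 -1.35626295]
```

View pics/w4c.png

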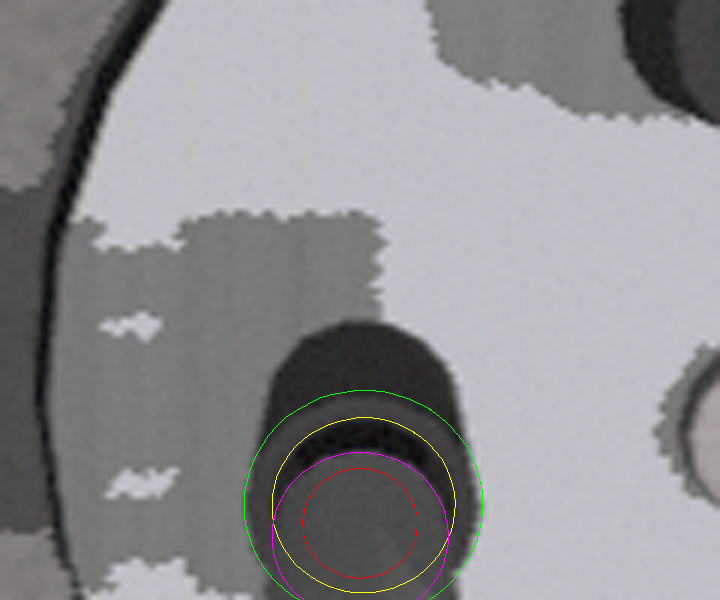

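The rim, bore and capsule outlines match the predictions to about 0.5 mm. I'll start the insertion.

Emit:
{"method": "move_arm", "body": {
  "increments": [
    [0,0.0005,0.006,0],
    [0,0,0.006,0],
    [0,0,0.006,0],
    [0,0,0.005,0],
    [0,0,0,0]
  ]
}}

```text
time_s: 11.32
ee_pos: [0.5017, 0.1048, 0.1368]
eef_rot: [-3.141, 0.001, 0.582]
force: [-1.4, -0.6, -0.2]
grip_width: 0.0232
grip_force: 20.0
```

Emit:
{"method": "move_arm", "body": {
  "increments": [
    [0,0,0.006,0],
    [0,0,0.008,0],
    [0,0,0.008,0],
    [0,0,0.007,0],
    [0,0,0.004,0],
    [0,0,0,0]
  ]
}}

```text
time_s: 12.08
ee_pos: [0.5018, 0.1048, 0.104]
eef_rot: [-3.141, 0.0, 0.582]
force: [0.2, -0.0, -0.9]
grip_width: 0.0234
grip_force: 20.0
```

Emit:
{"method": "move_arm", "body": {
  "increments": [
    [0,0,0.001,0],
    [0,0,0.001,0],
    [0,0,0.0008,0],
    [0,0,0,0]
  ]
}}

```text
time_s: 12.58
ee_pos: [0.5019, 0.1048, 0.1015]
eef_rot: [3.141, -0.0, 0.582]
force: [-0.7, 0.5, -0.6]
grip_width: 0.0236
grip_force: 20.0
```

Emit:
{"method": "move_arm", "body": {
  "increments": [
    [0,0,0,0],
    [0,0,0,0],
    [0,0,0,0],
    [0,0,0,0]
  ],
  "grip": 0.6
}}

```text
time_s: 13.08
ee_pos: [0.5019, 0.1048, 0.1015]
eef_rot: [3.142, -0.0, 0.582]
force: [-0.1, -0.3, 0.0]
grip_width: 0.0561
grip_force: 0.0
```

Emit:
{"method": "move_arm", "body": {
  "increments": [
    [0,0,-0.02,0],
    [0,0,-0.045,0],
    [0,0,-0.05,0],
    [0,0,-0.035,0],
    [0,0,0,0]
  ]
}}

```text
time_s: 13.7
ee_pos: [0.5027, 0.1049, 0.2539]
eef_rot: [3.14, -0.004, 0.582]
force: [-0.3, 0.2, -1.4]
grip_width: 0.0565
grip_force: 0.0
```

```bash
python3 - <<'E'
from h import *
plan([.575,-.02,.25],2.15,10)
E
```

```text
[[-0.0008,0.0144,0.0004,-0.1568],[-0.0031,0.0141,0.0004,-0.1568],[-0.0052,0.0135,0.0004,-0.1568],[-0.0073,0.0125,0.0004,-0.1568],[-0.0091,0.0112,0.0004,-0.1568],[-0.0108,0.0096,0.0004,-0.1568],[-0.0121,0.0078,0.0004,-0.1568],[-0.0132,0.0058,0.0004,-0.1568],[-0.014,0.0037,0.0004,-0.1568],[-0.0144,0.0015,0.0004,-0.1568]]
```

Emit:
{"method": "move_arm", "body": {
  "increments": [
    [-0.001,0.0144,0,-0.157],
    [-0.003,0.014,0,-0.157],
    [-0.005,0.0135,0,-0.157],
    [-0.007,0.0125,0,-0.157],
    [-0.009,0.011,0,-0.157],
    [-0.011,0.0095,0,-0.157],
    [-0.012,0.008,0,-0.157],
    [-0.013,0.006,0,-0.157],
    [-0.014,0.0035,0,-0.157],
    [-0.0145,0.0015,0,-0.157],
    [0,0,0,0],
    [0,0,0,0]
  ]
}}

```text
time_s: 15.2
ee_pos: [0.574, -0.0192, 0.2508]
eef_rot: [-3.141, -0.001, 2.148]
force: [0.2, 0.1, 0.6]
grip_width: 0.0566
grip_force: 0.0
```

```bash
python3 - <<'E'
from h import *
o=telemetry.get_obs(); print(o["time_s"],o["ee_pos"],o["eef_rot"])
im=cams.camera("wrist"); cv2.imwrite("pics/w5.png",im); M=model("wrist",o)
for q,z in dict(hub=.034,crank_knob=.065,reader=.055,capsule_mid=.098).items():
    for d in nets.mark_of("wrist",q)[:3]: print(q,np.round(d["conf"],2),np.round(d["centre"],1),np.round(at_z(M,d["centre"],z),4))
cv2.imwrite("pics/w5b.png",cv2.resize(im,None,fx=1.55,fy=1.55,interpolation=cv2.INTER_CUBIC))
E
```

```text
15.2 [ 0.57403809 -0.01918345  0.25075487] [-3.14084063e+00 -7.31181536e-04  2.14831574e+00]
hub 0.89 [264.5 108.9] [0.5356 0.0495 0.034 ]
hub 0.31 [262.7 117.3] [0.5393 0.0398 0.034 ]
crank_knob 0.6 [262.1 196.2] [ 0.5902 -0.04    0.065 ]
reader 0.64 [127.7  77.7] [ 0.3844 -0.008   0.055 ]
reader 0.58 [270.3  53.5] [0.5078 0.1032 0.055 ]
reader 0.3 [263. 114.] [0.5371 0.0435 0.055 ]
capsule_mid 0.68 [268.4  41.5] [0.503  0.1047 0.098 ]
```

View pics/w5b.png

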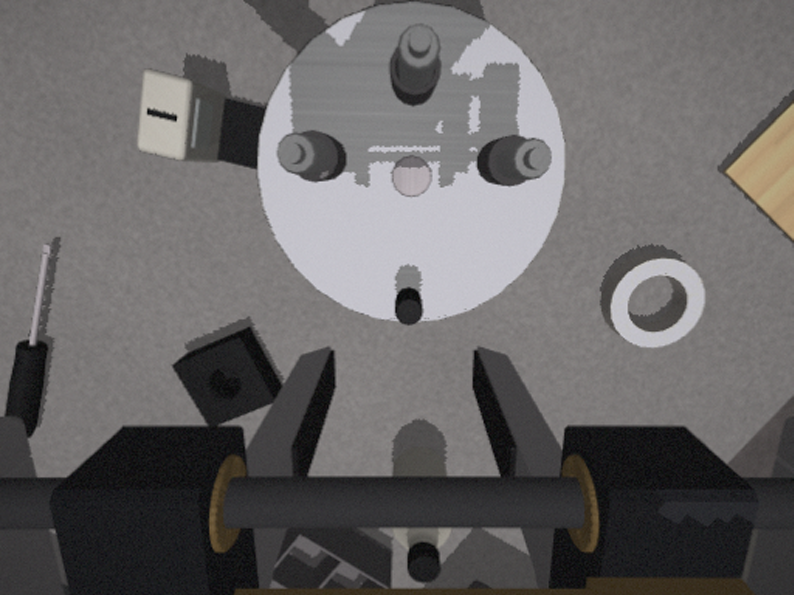

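The capsule is seated in the tube with its top at (268,29), standing level with the other two. The reader's top face corners are at 1.55× (146,70), (193,82), (185,160) and (137,151). The knob top is at about (264,190) px and the dock is empty.

```bash
python3 - <<'E'
from h import *
o=telemetry.get_obs(); M=model("wrist",o)
C=np.array([[146,70],[193,82],[185,160],[137,151]])/1.55
P=np.array([at_z(M,c,.075)[:2] for c in C]); print(P, np.linalg.norm(P-np.roll(P,1,0),axis=1))
rc=P.mean(0); print("reader top c",rc)
ax=(P[1]-P[0]+P[2]-P[3]); print("axis deg from edges",np.degrees(np.arctan2(ax[1],ax[0])))
w=P[2]-P[1]+P[3]-P[0]; print("from width",np.degrees(np.arctan2(w[1],w[0]))+90)
for hub in ([.539,.045],at_z(M,(265.8,113.5),.036)[:2]):
    v=np.array(hub)-rc; print(hub,np.hypot(*v),"(should .180)",np.degrees(np.arctan2(v[1],v[0])))
# w1 deck: reader in w1
o1=dict(ee_pos=[.45998615,.07030703,.33004922],eef_rot=[-3.14124208,2.0929e-4,.618068158]); M1=model("wrist",o1)
im=cv2.imread("pics/w5.png"); g=cv2.cvtColor(im,cv2.COLOR_BGR2GRAY)
for nm,MM in(("w1",M1),("w5",M)):
    g=cv2.cvtColor(cv2.imread(f"pics/{nm}.png"),cv2.COLOR_BGR2GRAY)
    hsv=cv2.cvtColor(cv2.imread(f"pics/{nm}.png"),cv2.COLOR_BGR2HSV)
    ctr=proj(MM,[.392,-.009,.075]) if 0 else proj(MM,[rc[0],rc[1],.075])
    m=((g>150)).astype(np.uint8); n,l,s,c=cv2.connectedComponentsWithStats(m)
    k=min((i for i in range(1,n) if s[i][4]>60),key=lambda i:np.hypot(*(c[i]-ctr))); 
    cc=cv2.findContours((l==k).astype(np.uint8),cv2.RETR_EXTERNAL,cv2.CHAIN_APPROX_NONE)[0][0]
    r=cv2.minAreaRect(cc); print(nm,s[k],at_z(MM,r[0],.075),r)
print("knob",at_z(M,(264,190),.084),"tube top",at_z(M,(269,27),.157))
plan([.5918,-.0399,.2],2.1276,3)
E
```

```text
[[ 0.34846826  0.00386232]
 [ 0.37854541  0.01474161]
 [ 0.39663833 -0.03493299]
 [ 0.36537291 -0.04817147]] [0.0547109  0.03198428 0.05286699 0.03395267]
reader top c [ 0.37225623 -0.01612513]
axis deg from edges 21.46302895609335
from width 18.98819558585633
[0.539, 0.045] 0.17759438996523644 (should .180) 20.131986561217673
[0.54026241 0.04554482] 0.17896720437663757 (should .180) 20.15664879466829
w1 [253 231  38  26 603] [ 0.36955864 -0.01536428  0.075     ] ((271.5000305175781, 244.00003051757812), (34.44005584716797, 19.160314559936523), 14.03624439239502)
w5 [  89   46   33   57 1409] [ 0.37042827 -0.01587922  0.075     ] ((105.17622375488281, 74.06147766113281), (30.238943099975586, 54.049842834472656), 5.19442892074585)
knob [ 0.5854643 -0.0281516  0.084    ] tube top [0.50255012 0.10316161 0.157     ]
[[-0.009,0.0011,0.0172,0.0078],[-0.009,0.0012,0.0172,0.0078],[-0.0089,0.0013,0.0172,0.0078]]
```

Emit:
{"method": "move_arm", "body": {
  "increments": [
    [-0.009,0.0011,0.015,0.008],
    [-0.009,0.0012,0.03,0.008],
    [-0.009,0.0013,0.035,0.005],
    [0,0,0.045,0],
    [0,0,0.04,0],
    [0,0,0.025,0],
    [0,0,0.0108,0],
    [0,0,0,0]
  ]
}}

```text
time_s: 16.45
ee_pos: [0.5919, -0.0405, 0.0501]
eef_rot: [-3.141, -0.001, 2.13]
force: [0.2, -0.1, 0.3]
grip_width: 0.0562
grip_force: 0.0
```

Emit:
{"method": "move_arm", "body": {
  "increments": [
    [0,0,0,0],
    [0,0,0,0],
    [0,0,0,0],
    [0,0,0,0],
    [0,0,0,0],
    [0,0,0,0]
  ],
  "grip": 0.1,
  "force": 15
}}

```text
time_s: 17.2
ee_pos: [0.5922, -0.0403, 0.0509]
eef_rot: [3.141, 0.0, 2.131]
force: [-0.3, -0.2, 3.6]
grip_width: 0.0215
grip_force: 15.0
```

```bash
python3 - <<'E'
from h import *
o=telemetry.get_obs(); hub=np.array([.539,.045]); p=o["ee_pos"][:2]; v=p-hub
a0=np.arctan2(v[1],v[0]); r=np.hypot(*v); print(o["time_s"],o["ee_pos"],o["eef_rot"][2],o["grip_width"],o["grip_force"],o["force"],r,np.degrees(a0))
N=18; a1=np.radians(19.8); y=o["eef_rot"][2]; da=(a1-a0)/N; rows=[]
r1=.1
for i in range(N):
    q=hub+r1*np.array([np.cos(a0+(i+1)*da),np.sin(a0+(i+1)*da)]); d=q-p; p=q
    rows.append([d[0]*np.cos(y)+d[1]*np.sin(y),d[0]*np.sin(y)-d[1]*np.cos(y),0,-da]); y+=da
print(np.round(rows,4).tolist())
E
```

```text
17.2 [ 0.59216581 -0.04031633  0.05090932] 2.1308289514558147 0.021542049231087324 15.000377744436264 [-0.29953029 -0.16682548  3.59594475] 0.10052601563616748 -58.0704500495044
[[0.0008, 0.0075, 0.0, -0.0755], [0.0003, 0.0075, 0.0, -0.0755], [0.0003, 0.0075, 0.0, -0.0755], [0.0003, 0.0075, 0.0, -0.0755], [0.0003, 0.0075, 0.0, -0.0755], [0.0003, 0.0075, 0.0, -0.0755], [0.0003, 0.0075, 0.0, -0.0755], [0.0003, 0.0075, 0.0, -0.0755], [0.0003, 0.0075, 0.0, -0.0755], [0.0003, 0.0075, 0.0, -0.0755], [0.0003, 0.0075, 0.0, -0.0755], [0.0003, 0.0075, 0.0, -0.0755], [0.0003, 0.0075, 0.0, -0.0755], [0.0003, 0.0075, 0.0, -0.0755], [0.0003, 0.0075, 0.0, -0.0755], [0.0003, 0.0075, 0.0, -0.0755], [0.0003, 0.0075, 0.0, -0.0755], [0.0003, 0.0075, 0.0, -0.0755]]
```

Emit:
{"method": "move_arm", "body": {
  "increments": [
    [0.0003,0.0075,0,-0.0755],
    [0.0003,0.0075,0,-0.0755],
    [0.0003,0.0075,0,-0.0755],
    [0.0003,0.0075,0,-0.0755],
    [0.0003,0.0075,0,-0.0755],
    [0.0003,0.0075,0,-0.0755],
    [0.0003,0.0075,0,-0.0755],
    [0.0003,0.0075,0,-0.0755],
    [0.0003,0.0075,0,-0.0755]
  ]
}}

```text
time_s: 18.32
ee_pos: [0.634, 0.0115, 0.051]
eef_rot: [3.141, 0.002, 2.813]
force: [3.8, -1.8, 0.9]
grip_width: 0.022
grip_force: 15.0
```

```bash
python3 - <<'E'
from h import *
o=telemetry.get_obs(); hub=np.array([.539,.045]); p=o["ee_pos"][:2]; v=p-hub
a0=np.arctan2(v[1],v[0]); r=np.hypot(*v); print(o["time_s"],o["ee_pos"],o["eef_rot"][2],o["grip_width"],o["grip_force"],o["force"],r,np.degrees(a0))
E
```

```text
18.325 [0.63395663 0.01153666 0.05096334] 2.812611195949184 0.02198381388238937 15.000261068344116 [ 3.76801777 -1.80482145  0.87930538] 0.10068046684062289 -19.412792764305333
```

Emit:
{"method": "move_arm", "body": {
  "increments": [
    [0.0003,0.0075,0,-0.0755],
    [0.0003,0.0075,0,-0.0755],
    [0.0003,0.0075,0,-0.0755],
    [0.0003,0.0075,0,-0.0755],
    [0.0003,0.0075,0,-0.0755],
    [0.0003,0.0075,0,-0.0755],
    [0.0003,0.0075,0,-0.0755],
    [0.0003,0.0075,0,-0.0755],
    [0.0003,0.0075,0,-0.0755],
    [0,0,0,0],
    [0,0,0,0],
    [0,0,0,0]
  ]
}}

```text
time_s: 19.82
ee_pos: [0.6342, 0.0787, 0.051]
eef_rot: [-3.141, 0.005, -2.793]
force: [13.0, 5.0, -4.2]
grip_width: 0.0219
grip_force: 15.0
```

```bash
python3 - <<'E'
from h import *
o=telemetry.get_obs(); hub=np.array([.539,.045]); p=o["ee_pos"][:2]; v=p-hub
print(o["time_s"],o["ee_pos"],o["eef_rot"][2],o["grip_width"],o["grip_force"],o["force"],np.hypot(*v),np.degrees(np.arctan2(v[1],v[0])))
im=cams.camera("wrist"); cv2.imwrite("pics/w6.png",im); M=model("wrist",o)
for q,z in dict(hub=.034,reader=.055,capsule_mid=.098).items():
    for d in nets.mark_of("wrist",q)[:4]: print(q,np.round(d["conf"],2),np.round(d["centre"],1),np.round(at_z(M,d["centre"],z),4))
t=cams.camera("top"); cv2.imwrite("pics/t6.png",t); s=cv2.resize(t[150:275,180:345],(528,400),interpolation=cv2.INTER_CUBIC)
a=cv2.resize(im[:230],None,fx=1.03,fy=1.03); 
out=np.zeros((a.shape[0]+350,528,3),np.uint8); out[:a.shape[0],:a.shape[1]]=a[:,:528]; out[a.shape[0]:]=s[:350]; cv2.imwrite("pics/c6.png",out)
E
```

```text
19.825 [0.63420119 0.07871568 0.05100626] -2.7932382024147984 0.021922058466297627 14.999537765979767 [13.00990222  5.00812117 -4.15578014] 0.1009951219062354 19.50169660758829
hub 0.61 [260.9  68.4] [0.5386 0.0439 0.034 ]
```

View pics/c6.png

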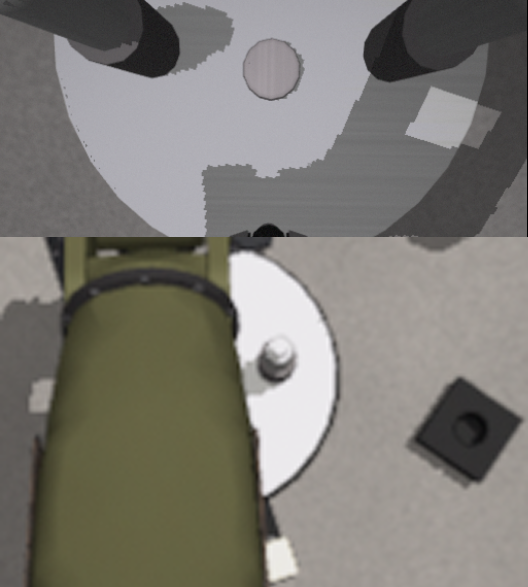

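Emit:
{"method": "move_arm", "body": {
  "increments": [
    [-0.001,0.0003,0,0],
    [0,0,0,0],
    [0,0,0,0],
    [0,0,0,0]
  ]
}}

```text
time_s: 20.58
ee_pos: [0.6343, 0.0789, 0.051]
eef_rot: [-3.141, 0.003, -2.793]
force: [6.8, 3.0, -0.6]
grip_width: 0.0217
grip_force: 15.0
```

```bash
python3 - <<'E'
from h import *
o=telemetry.get_obs(); print(o["force"],o["joint_vel"].max(),o["ee_pos"])
im=cams.camera("scene"); M=model("scene"); s=6; f=(225,130)
im2=cv2.resize(im[130:225,225:330],None,fx=s,fy=s,interpolation=cv2.INTER_CUBIC)
hub=np.array([.540,.0455]); u=np.array([np.cos(np.radians(199.7)),np.sin(np.radians(199.7))])
for r,z,c in((0,.034,(0,0,255)),(.07,.157,(0,255,0)),(.1625,.055,(255,0,255)),(.180,.075,(255,255,0))):
    q=(proj(M,[*(hub+r*u),z])-f)*s; cv2.circle(im2,tuple(int(v) for v in q),4,c,-1); print(r,z,q)
for q,z in dict(hub=.034,reader=.055,capsule_mid=.098,tube_floor=.039,crank_knob=.065).items():
    for d in nets.mark_of("scene",q)[:3]: print(q,np.round(d["conf"],2),np.round(at_z(M,d["centre"],z),4))
cv2.imwrite("pics/s7.png",im2)
E
```

```text
[ 6.76255632  2.97496317 -0.57252763] 0.0018877888783964463 [0.63430284 0.07893258 0.05099181]
0 0.034 [324.56942521 458.98650492]
0.07 0.157 [274.6104708  162.63788733]
0.1625 0.055 [198.60968998 243.38438163]
0.18 0.075 [186.57168986 193.15367857]
hub 0.73 [0.5453 0.0361 0.034 ]
hub 0.58 [ 0.5445 -0.4368  0.034 ]
reader 0.92 [ 0.3878 -0.0065  0.055 ]
capsule_mid 0.7 [0.4996 0.0215 0.098 ]
tube_floor 0.58 [0.4717 0.0294 0.039 ]
crank_knob 0.57 [0.6409 0.0782 0.065 ]
crank_knob 0.19 [ 0.6992 -0.1963  0.065 ]
```

View pics/s7.png

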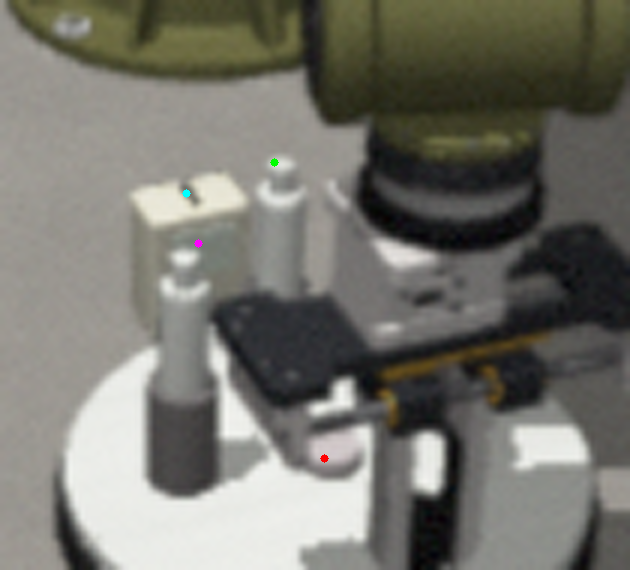

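The scene view shows the capsule in its tube in front of the reader: stud at (286,163), reader top at (188,200), deck centre at about (328,456). Both the hub and the reader sit about +4 px from prediction, so the hub-to-reader axis is confirmed. I'll check the deck angle against the fixed filled capsule at (186,258).

```bash
python3 - <<'E'
from h import *
M=model("scene"); hub=np.array([.540,.0455]); f=np.array((225,130)); s=6
P=lambda a,r,z:np.round((proj(M,[*(hub+r*np.array([np.cos(np.radians(a)),np.sin(np.radians(a))])),z])-f)*s,1)
for a in(-82.5,-80.5,-78.5): print(a,"filled top",P(a,.07,.157),"bottom",P(a,.07,.034))
for a in(197.5,199.5,201.5): print(a,"cap",P(a,.07,.157),P(a,.07,.143),P(a,.07,.1))
E
```

```text
-82.5 filled top [180.  253.1] bottom [177.8 472.6]
-80.5 filled top [180.9 256.2] bottom [178.7 475.8]
-78.5 filled top [182.1 259.2] bottom [179.8 479. ]
197.5 cap [280.  161.6] [279.1 187.2] [276.3 263.8]
199.5 cap [275.1 162.5] [274.2 188.2] [271.6 264.8]
201.5 cap [270.3 163.5] [269.4 189.2] [266.9 265.8]
```

Emit:
{"method": "move_arm", "body": {
  "increments": [
    [-0.0003,0.0007,0,0],
    [0,0,0,0],
    [0,0,0,0],
    [0,0,0,0],
    [0,0,0,0]
  ]
}}

```text
time_s: 21.5
ee_pos: [0.634, 0.0796, 0.0509]
eef_rot: [-3.141, 0.002, -2.793]
force: [5.3, 1.7, 0.3]
grip_width: 0.0218
grip_force: 15.0
```

```bash
python3 - <<'E'
from h import *
o=telemetry.get_obs(); v=o["ee_pos"][:2]-np.array([.5403,.0455]); print(o["time_s"],np.degrees(np.arctan2(v[1],v[0])),np.hypot(*v),o["force"],o["grip_force"])
print(hand_in())
E
```

```text
21.5 19.98707763978066 0.09975217452542857 [5.31733695 1.68389856 0.31941868] 15.000044703483582
the job is handed in; nothing more can be done
None
```

The job is handed in, with no verdict returned: the capsule is fully down in the tube, the tube faces the reader to within about 1° by my measurements, and the gripper is still holding the knob at 15 N.

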